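# Slide the parts case into its bay

### The job

Push the grey parts case squarely down the lane between the two low guide rails until it lies flat against the end stop. The rails have only just been glued down, so neither the case nor the robot may touch either rail on the way, and the case must stay flat on the mat: slide it with the fingers, do not lift or tip it. Leave the solder spool, jar, phone and screwdriver where they are.

Things in the scene. Friction and masses are not known exactly. Their poses are not given: they have to be found in the camera images.
- case: closed grey plastic parts case with a dark seam and six dark inset panels on its flat lid: 110 mm long (its x) x 90 wide (its y) x 50 high, 0.25 to 0.5 kg. Origin at the centre of its underside, z up. It stands loose on the flat blue-grey mat just before the lane's mouth, +x end towards the lane, somewhat askew and off to one side; it slides with ordinary friction
- bay: parking bay fixed on the mat: two parallel aluminium rails and an end stop. Origin: middle of the lane's open mouth, on the mat's top (3 mm above the work surface); +x points down the lane to the stop, +y to its left, z up. The lane is 114 mm wide between the rails (12 mm to spare on each side of the case) and 190 mm long from the mouth to the stop's face
- rail_left: guide rail on the bay's +y side, a plain aluminium bar 190 mm long (along the lane), 12 mm wide, 12 mm high, standing on the mat. Origin on its underside at its mouth end, mid-width, 63 mm from the lane's centre line; its x runs down the lane.
- rail_right: the same rail on the bay's -y side
- spool: bystander: solder spool standing on end, 48 mm across, 40 mm high, beside the bay's left rail; origin at the centre of its underside
- jar: bystander: small flux jar with a black cap, 40 mm across, 40 mm high, beside the bay's right rail; origin at the centre of its underside
- phone: bystander: black phone lying flat beyond the end stop, 150 x 72 x 9 mm; origin at the centre of its underside
- driver: bystander: screwdriver lying on the mat to the right of (behind) the case, 160 mm long along its x, under 35 mm high; origin below the middle of its length
- stop_face (a point): middle of the end stop's face that the case comes to rest against, at mat height; axes as the bay's. The stop is a rigid aluminium bar across the lane's end, 14 mm thick, 138 mm wide, 20 mm high. A case that is home has its origin 55 mm before this point
Mind the look-alikes: they are no part of the job. There is more than one size of the case; the one meant has the size given above.

How it is judged:
By the outcome, as a careful person would: the job done as asked, in the order asked, and still so for the second after the job is handed in, with the robot touching nothing.
It also fails if it takes over 64 s, if anything falls off the work surface, if the arm or the gripper's body presses on something with over 40 N, if the wrist force passes 120 N, or if a joint passes its speed limit or range.

### The arm

A 6-joint arm with a two-finger parallel gripper is mounted at the origin on the work surface. World frame = base frame: x ahead of the robot, y to its left, z up, the work surface at z = 0. Lengths are in m, angles in rad, forces in N, time in s.
With the tool pointing down it reaches from about 0.35 to 0.95 m from the base axis. Payload 17.4 kg.
Tool frame: the origin (TCP) lies at the very end of the fingers, on their centre line; the grasp point (between the pads) lies 19 mm behind it (robot.pinch_z is the z of the grasp point in the tool frame, in m); z points along the fingers, x is the direction in which the jaws open and shut, and the axes are right-handed (so a half turn about z gives the same grasp; the last joint's range is limited). The gripper opens to 93 mm and grips with 3 to 60 N. Pads are 15 mm wide; open, the fingers measure 128 mm over their backs; the gripper's body (75 mm by 188 mm) begins 65 mm behind the grasp point.
Start: joints at [-1.297, 0.116, 1.442, -0, 1.584, -0.038], TCP at [0.207, -0.642, 0.181] pointing down, gripper open.
Joint ranges: [-2.83, 2.83], [-0.83, 2.19], [0.07, 2.5], [-1.14, 4.28], [0.01, 3], [-2.97, 2.97]. Speed limits (rad/s): [1.89, 1.89, 2.22, 3.14, 3.14, 3.14].

### API

Orientations are given as a rotation vector (axis times angle).
In Python, from rig import telemetry, read_camera, robot, models gives the robot as it stands.
- The arm moves only by the tool jog_arm, never from a script. Its argument "steps" is a list of rows, each a list of 3 entries, a list of its own where there are three numbers: the shift along the tool's x, y, z in mm, then the turn, a rotation vector about the tool's x, y, z in degrees, then the opening, from 0 (shut) to 1 (fully open). In form: [[[tx, ty, tz], [ax, ay, az], grip], ...]. A call has 1 to 5 rows; each row shifts and turns the pose as measured when the row begins, along the tool's axes as they then stand; what a row does not reach is not made up. A row lasts 1/10 s, in which the tool goes at most 50 mm and 8.59 degrees, less where a joint would pass 70% of its speed; a pose out of reach is approached as far as the arm can. A call with a gripper value outside its range is refused whole. The fingers move at their own pace and stop on an object; "squeeze" is the grip in N (left out, the last holds). Time passes only in rows, so rows that do not move let the fingers close. It gives the time, the measured TCP pose, the force and the opening at its end, in the units of the state.
- telemetry.observe(): the state, without advancing time (a new reading comes with each control period).
- read_camera(name): name is "side" or "top"; returns a dict with "image" (480x640x3 uint8, red, green, blue), "fovy" (degrees; the focal length in pixels is half the picture's height over the tangent of half this angle, whatever the lens; pixels are square), "cx", "cy" (the principal point, pixels), "origin" and "orientation" of the camera in the world. Camera axes: x right, y down, z forward; pixel columns grow to the right and rows downward; lengths in m; the calibration is good to about 2 mm. A picture is of the moment at which its call begins. There is no depth.
- robot.sign_off(): hands the job in, once; it reports no verdict.
Trained networks look in a picture, given as the dict that the camera call returned (one of the last four; its "shot" number tells which), for a name from the list of things; names that differ only in an ending like _2 or _b are one class to them, and where a whole thing is asked for, a point or a joint stands for the part that bears it (a point fixed in the world has none). Each returns a list of dicts, best first, with "confidence" (0 to 1); they miss things now and then, are a little off and sometimes report something else, mostly with a low value. They report only what shows in the picture. A call takes as long as a camera call. They do not tell look-alikes from the thing itself.
- models.spot_in(picture, name): "at" ([x, y, z] in m, in world coordinates, good to about 4 mm: the middle of the surface that is visible of it).
- models.silhouettes(picture, name): "pixels" (480x640 bool, what is visible of it).
The state is a dict: "time": time; "joint_positions": joint angles; "dq": joint speeds; "joint_torque": joint torques, N m; "ee_pos": TCP position; "orientation": TCP orientation; "contact_force": force on the tool from outside, world axes, zero at the start; "wrist_torque": the same for the moment, N m; "opening": finger opening in m.
Only numpy, scipy, OpenCV 4.12 (cv2) and the standard library are available. Lean on these libraries where they do the work, as an engineer would, in place of code of your own. Each camera call takes 0.05 s, during which the arm holds its last target.

## Working session

There is one attempt and no reset: what is moved stays moved. The work goes in short steps, Python scripts to look and compute and a tool call to move; the robot and the scene stay as the last step left them, time stands still between calls to the robot, and variables do not carry over. Pictures are saved under pics/ and viewed, and the job is handed in when it is done.

Besides the shell and the picture viewer there is one more tool, called as name([rows], argument=value, ...), one row to a line, values as JSON. jog_arm: Moves the arm, as the interface text tells. Its arguments: {"type":"object","properties":{"steps":{"type":"array"},"squeeze":{"type":"number"}},"required":["steps"]}

```bash
mkdir -p pics; ls; python3 - <<'E'
from rig import telemetry, read_camera, robot, models
import cv2
s=telemetry.observe();print(s)
for n in("top","side"):
    p=read_camera(n);cv2.imwrite(f"pics/{n}0.png",p["image"][:,:,::-1]);print(n,{k:v for k,v in p.items() if k!="image"})
    for o in("case","bay","rail_left","rail_right","spool","jar","phone","driver"):
        print(o,[(r["confidence"],r["at"]) for r in models.spot_in(p,o)])
E
```

```text
pics
{'time': 0.0, 'joint_positions': array([-1.29679306e+00,  1.16464638e-01,  1.44225612e+00,  3.45597328e-06,
        1.58401769e+00, -3.78177954e-02]), 'dq': array([ 2.71189976e-03, -4.76701041e-04, -6.79918466e-04,  1.44684207e-03,
        4.37460452e-05,  7.11405670e-05]), 'joint_torque': array([-2.71048375e-04, -7.21252441e+01, -6.22616172e+01,  7.80309225e-02,
        2.37403577e-02, -1.38972800e-04]), 'ee_pos': array([ 0.2069978 , -0.64221238,  0.18022529]), 'orientation': array([-2.53886567e+00,  1.84913265e+00,  1.41005500e-03]), 'contact_force': array([ 0.42313277,  0.53897815, -0.35627521]), 'wrist_torque': array([ 0.02686985, -0.04084862,  0.04454785]), 'opening': 0.09309689041972347}
top {'fovy': 49.28949044359754, 'cx': 320.7079545714976, 'cy': 236.88690486162824, 'origin': array([ 0.42070617, -0.06356394,  1.15894753]), 'orientation': array([-2.12499302,  2.17290203, -0.15750893]), 'shot': 1}
case [(0.95, [0.7735, -0.3133, 0.0738]), (0.86, [0.5707, -0.1539, 0.0532]), (0.65, [0.4099, -0.2303, 0.0417])]
bay [(0.78, [0.6553, 0.0737, 0.0191])]
rail_left [(0.7, [0.5693, 0
[... 276 characters left out ...]
665702040328256, 'cx': 315.3813220490355, 'cy': 243.74994992321723, 'origin': array([0.46544655, 0.62541833, 0.70980087]), 'orientation': array([-0.22032074,  2.82418221, -1.19758456]), 'shot': 2}
case [(0.89, [0.7751, -0.2718, 0.077]), (0.67, [0.5668, -0.1236, 0.0505]), (0.64, [0.4108, -0.2186, 0.0434]), (0.64, [0.6507, 0.1018, 0.0134]), (0.53, [0.5097, 0.0383, 0.046])]
bay [(0.7, [0.6494, 0.1005, 0.0129])]
rail_left [(0.88, [0.5703, 0.0495, 0.0174]), (0.68, [0.5384, -0.3848, 0.0171])]
rail_right [(0.57, [0.6898, 0.0205, 0.0139])]
spool [(0.82, [0.5104, 0.0395, 0.0497])]
jar [(0.84, [0.7609, -0.0377, 0.0351])]
phone [(0.65, [0.6542, 0.2055, 0.0122])]
driver [(0.88, [0.539, -0.382, 0.0195])]
```

View pics/top0.png

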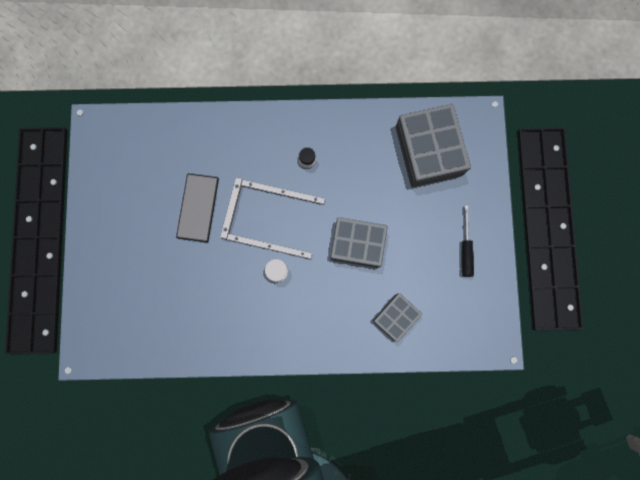

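View pics/side0.png

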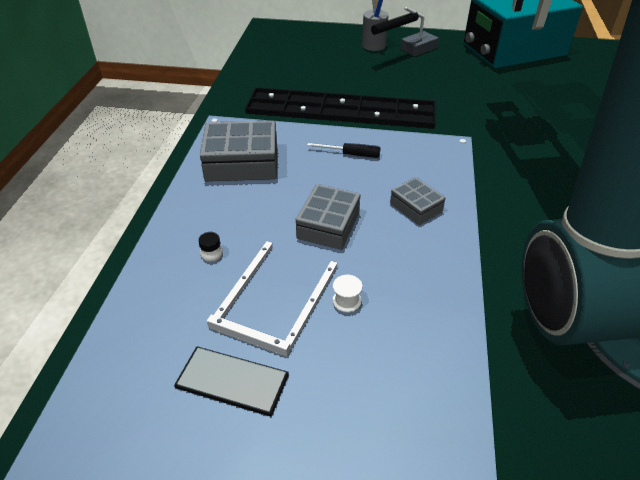

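Both views show the middle case (top: 358,242) as the right size, just before the lane mouth. The lane runs to the left in the top view, with rail ends at about (323,201) and (311,256) and the stop at (232,208). Next I'll fit poses to the silhouettes.

```bash
cat > h.py <<'E'
import numpy as np, cv2
from scipy.spatial.transform import Rotation as R
from scipy.optimize import minimize
def proj(p,X):
    Rm=R.from_rotvec(p["orientation"]).as_matrix()
    c=(np.asarray(X)-p["origin"])@Rm
    f=240/np.tan(np.radians(p["fovy"]/2))
    return c[:,:2]/c[:,2:]*f+[p["cx"],p["cy"]]
def box(x0,x1,y0,y1,z0,z1):
    return np.array([[x,y,z] for x in(x0,x1) for y in(y0,y1) for z in(z0,z1)],float)
CASE=[box(-.055,.055,-.045,.045,0,.05)]
BAY=[box(0,.19,.057,.069,0,.012),box(0,.19,-.069,-.057,0,.012),box(.19,.204,-.069,.069,0,.02)]
def place(B,q):
    c,s=np.cos(q[2]),np.sin(q[2])
    return B@np.array([[c,-s,0],[s,c,0],[0,0,1]]).T+[q[0],q[1],.003]
S=4
def render(p,Bs,q):
    m=np.zeros((480*S,640*S),np.uint8)
    for B in Bs:
        u=(proj(p,place(B,q))+.5)*S-.5
        h=cv2.convexHull(np.round(u*16).astype(np.int32).reshape(-1,1,2))
        cv2.fillConvexPoly(m,h,255,cv2.LINE_AA,4)
    return cv2.resize(m,(640,480),interpolation=cv2.INTER_AREA)/255.
def fit(ps,ms,Bs,q0):
    def f(v):
        q=np.array(q0)+np.array([v[0],v[1],v[2]*10])/1000
        return sum(np.abs(render(p,Bs,q)-m).sum()/m.sum() for p,m in zip(ps,ms))/len(ps)
    best=None
    v0=np.zeros(3)
    for sz in(12,4,1.5):
        r=minimize(f,v0,method="Nelder-Mead",options=dict(initial_simplex=v0+np.vstack([np.zeros(3),np.eye(3)*sz]),xatol=.02,fatol=1e-5))
        v0=r.x
    return np.array(q0)+np.array([v0[0],v0[1],v0[2]*10])/1000,r.fun
def near(p,name,xy):
    L=models_sil(p,name)
    out=None;bd=1e9
    t=proj(p,[[xy[0],xy[1],.03]])[0]
    for r in L:
        ys,xs=np.nonzero(r["pixels"])
        d=np.hypot(xs.mean()-t[0],ys.mean()-t[1])
        if d<bd: bd=d;out=r
    return out,bd
def models_sil(p,n):
    from rig import models
    return models.silhouettes(p,n)
E
python3 - <<'E'
from h import *
from rig import read_camera
ps=[read_camera("top"),read_camera("side")]
out=[p["image"][:,:,::-1].copy() for p in ps]
for nm,Bs,q0,xy in(("case",CASE,[.567,-.139,1.4],(.567,-.139)),("bay",BAY,[.62,-.03,1.35],(.645,.085))):
    ms=[]
    for p in ps:
        r,d=near(p,nm,xy);ms.append(r["pixels"].astype(float));print(nm,r["confidence"],d,r["pixels"].sum())
    for sel in([0],[1],[0,1]):
        q,e=fit([ps[i] for i in sel],[ms[i] for i in sel],Bs,q0);print(nm,sel,q.round(4),np.degrees(q[2]).round(2),round(e,3))
    for i in(0,1):
        m=(render(ps[i],Bs,q)>.5).astype(np.uint8)
        out[i]=out[i] if i<0 else out[i]
        cs,_=cv2.findContours(m,cv2.RETR_LIST,cv2.CHAIN_APPROX_NONE)
        cv2.drawContours(out[i],cs,-1,(0,0,255) if nm=="case" else (0,255,255),1)
        cs,_=cv2.findContours(ms[i].astype(np.uint8),cv2.RETR_LIST,cv2.CHAIN_APPROX_NONE)
a=cv2.resize(out[0][160:290,200:420],None,fx=3.4,fy=3.4,interpolation=0);cv2.imwrite("pics/fit_top.png",a)
a=cv2.resize(out[1][170:370,180:400],None,fx=3,fy=3,interpolation=0);cv2.imwrite("pics/fit_side.png",a)
E
```

```text
case 0.97 5.612009024050968 2318
case 0.66 2.0770614932746216 3099
case [0] [ 0.5699 -0.1502  1.3728] 78.66 0.036
case [1] [ 0.5679 -0.1495  1.4042] 80.46 0.043
case [0, 1] [ 0.569  -0.1498  1.3912] 79.71 0.048
bay 0.75 10.326794691989635 1527
bay 0.88 7.084882898788596 3064
bay [0] [ 0.6062 -0.0624  1.3207] 75.67 0.138
bay [1] [ 0.6046 -0.0619  1.3194] 75.6 0.066
bay [0, 1] [ 0.6052 -0.0621  1.3191] 75.58 0.12
```

View pics/fit_top.png

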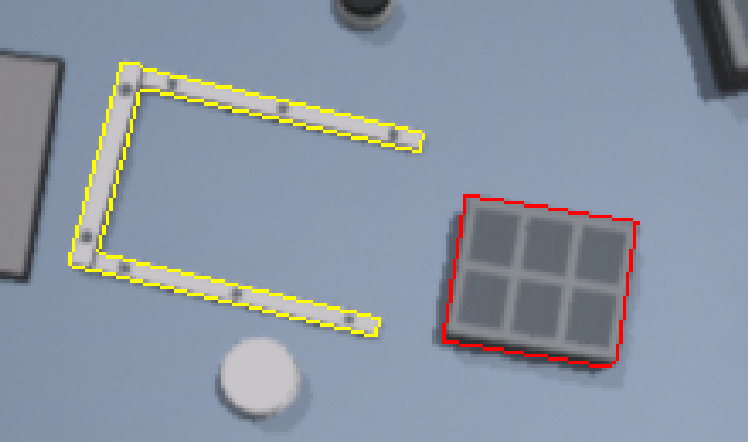

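View pics/fit_side.png

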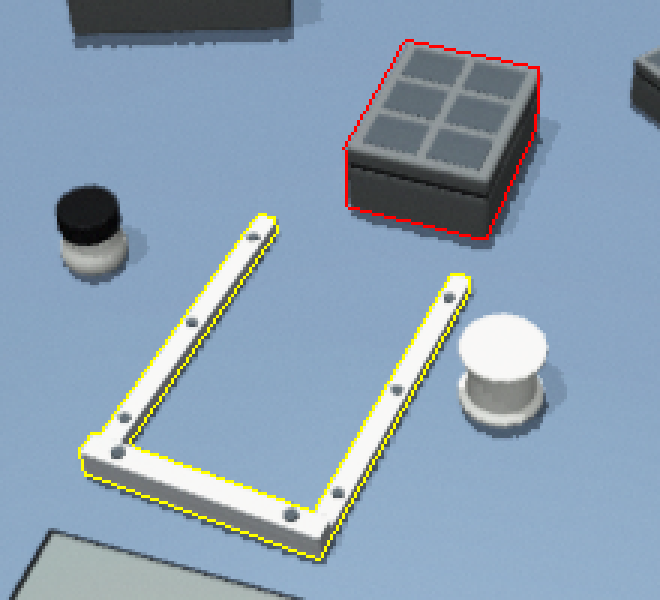

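```bash
cat > g.py <<'E'
from h import *
from rig import telemetry
B=np.array([.6052,-.0621]);YB=1.3191
u=np.array([np.cos(YB),np.sin(YB)]);n=np.array([-u[1],u[0]])
def tob(xy): d=np.asarray(xy)[:2]-B; return np.array([d@u,d@n])*1000
def status():
    s=telemetry.observe();M=R.from_rotvec(s["orientation"]).as_matrix()
    hd=np.degrees(np.arctan2(M[1,0],M[0,0])-YB)
    print("t",round(s["time"],2),"tcp bay mm",tob(s["ee_pos"]).round(1),"z",round(s["ee_pos"][2]*1000,1),"toolx hd rel lane",round(hd,2),"tilt",np.degrees(np.arccos(-M[2,2])).round(2),"F",s["contact_force"].round(1),"open",round(s["opening"]*1000,1),"q",s["joint_positions"].round(2))
    return s,M,hd
def goto(a,l,z,hdt=None):
    "bay mm, z mm, heading deg rel lane"
    s,M,hd=status()
    w=np.append(B+u*a/1000+n*l/1000,z/1000)-s["ee_pos"]
    print("tool shift mm",(M.T@w*1000).round(1), "turn z deg", None if hdt is None else round(-((hdt-hd+180)%360-180),2))
E
python3 -c "
from g import *
goto(-94,85,150,180)"
```

```text
t 1.2 tcp bay mm [-661.2  241.1] z 180.9 toolx hd rel lane -147.71 tilt 0.0 F [ 0.3  0.2 -0.5] open 93.1 q [-1.3   0.12  1.44  0.    1.58 -0.04]
tool shift mm [-396.2 -434.9   31. ] turn z deg 32.29
```

jog_arm([
  [[-30,-33,0],[0,0,0],0.65],
  [[-30,-33,0],[0,0,0],0.65],
  [[-30,-33,0],[0,0,0],0.65],
  [[-30,-33,0],[0,0,0],0.65],
  [[-30,-33,0],[0,0,0],0.65],
])

```text
time: 1.7
ee_pos: [0.3185, -0.4462, 0.1791]
orientation: [-2.533, 1.858, 0.002]
contact_force: [1.1, 0.2, 0.8]
opening: 0.0614
```

jog_arm([
  [[-30,-33,0],[0,0,0],0.65],
  [[-30,-33,0],[0,0,0],0.65],
  [[-30,-33,0],[0,0,0],0.65],
  [[-30,-33,0],[0,0,0],0.65],
  [[-30,-33,0],[0,0,0],0.65],
])

```text
time: 2.2
ee_pos: [0.4336, -0.2451, 0.1803]
orientation: [-2.532, 1.859, -0.003]
contact_force: [0.4, 0.3, -0.1]
opening: 0.0604
```

jog_arm([
  [[0,0,0],[0,0,8],0.65],
  [[0,0,0],[0,0,8],0.65],
  [[0,0,0],[0,0,8],0.65],
  [[0,0,0],[0,0,8],0.65],
])

```text
time: 2.6
ee_pos: [0.4365, -0.2391, 0.1811]
orientation: [-1.909, 2.492, -0.004]
contact_force: [0.6, -0.3, 0.3]
opening: 0.0602
```

```bash
python3 -c "
from g import *
goto(-94,85,150,180)"
```

```text
t 2.6 tcp bay mm [-213.4  119.3] z 181.1 toolx hd rel lane -180.68 tilt 0.21 F [ 0.6 -0.3  0.3] open 60.2 q [-0.55 -0.28  1.81  0.    1.6   1.28]
tool shift mm [-119.8  -32.8   31.3] turn z deg -0.68
```

jog_arm([
  [[-40,-11,0],[0,0,-0.7],0.65],
  [[-40,-11,0],[0,0,0],0.65],
  [[-38,-11,0],[0,0,0],0.65],
  [[0,0,40],[0,0,0],0.65],
  [[0,0,20],[0,0,0],0.65],
])

```text
time: 3.1
ee_pos: [0.5025, -0.1302, 0.1234]
orientation: [-1.912, 2.485, -0.013]
contact_force: [-1.1, -0.4, -0.7]
opening: 0.0603
```

```bash
python3 -c "
from g import *
goto(-94,85,20,180)"
```

```text
t 3.1 tcp bay mm [-91.6  82.5] z 123.4 toolx hd rel lane -180.42 tilt 0.6 F [-1.1 -0.4 -0.7] open 60.3 q [-0.3  -0.22  1.85  0.    1.49  1.53]
tool shift mm [  2.4   3.5 103.4] turn z deg -0.42
```

jog_arm([
  [[2,3,30],[0,0,-0.4],0.65],
  [[0,0,25],[0,0,0],0.65],
  [[0,0,25],[0,0,0],0.65],
  [[0,0,20],[0,0,0],0.65],
  [[0,0,0],[0,0,0],0.65],
])

```text
time: 3.6
ee_pos: [0.4991, -0.1303, 0.0177]
orientation: [-1.924, 2.477, -0.011]
contact_force: [-0.7, -0.6, 0.7]
opening: 0.0603
```

```bash
python3 -c "
from g import *
from rig import read_camera
goto(-94,52.5,20,180)
for k in('top','side'):
    cv2.imwrite(f'pics/a_{k}.png',read_camera(k)['image'][:,:,::-1])
"
```

```text
t 3.6 tcp bay mm [-92.5  85.8] z 17.7 toolx hd rel lane -179.89 tilt 0.5 F [-0.7 -0.6  0.7] open 60.3 q [-0.31 -0.15  1.97  0.    1.31  1.52]
tool shift mm [  1.6 -33.3  -2. ] turn z deg 0.11
```

View pics/a_side.png

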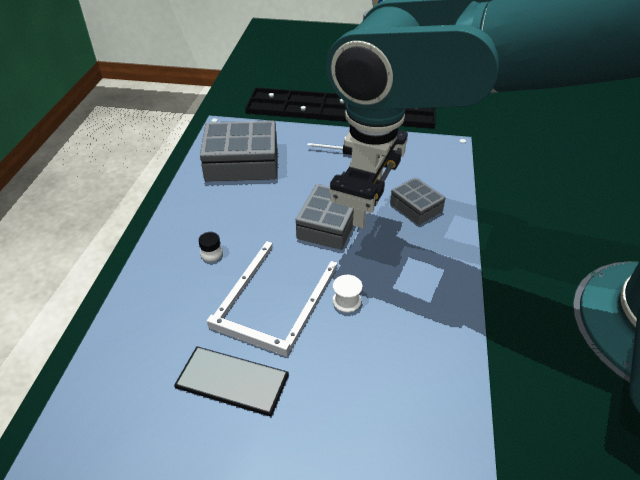

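The fingers (355,205) stand clear on the case's left side. Pushing sideways now.

jog_arm([
  [[0,-6,-2],[0,0,0],0.65],
  [[0,-6,0],[0,0,0],0.65],
  [[0,-5,0],[0,0,0],0.65],
  [[0,-4,0],[0,0,0],0.65],
  [[0,-3,0],[0,0,0],0.65],
])

```text
time: 4.2
ee_pos: [0.5282, -0.138, 0.0284]
orientation: [-1.92, 2.472, -0.024]
contact_force: [-0.8, 0.8, 0.1]
opening: 0.0605
```

jog_arm([
  [[0,-3,0],[0,0,0],0.65],
  [[0,-2,0],[0,0,0],0.65],
])

```text
time: 4.4
ee_pos: [0.5337, -0.1394, 0.0285]
orientation: [-1.92, 2.472, -0.024]
contact_force: [0.4, 0.1, 1.3]
opening: 0.0604
```

```bash
cat > look.py <<'E'
from g import *
from rig import read_camera
import sys
ps=[read_camera("side")]
if len(sys.argv)>2: ps.append(read_camera("top"))
q0=[float(x) for x in sys.argv[1].split(",")] # along,lat mm, yaw deg rel
w=B+u*q0[0]/1000+n*q0[1]/1000
for p in ps:
    r,d=near(p,"case",w);print(r["confidence"],round(d,1),r["pixels"].sum())
    q,e=fit([p],[r["pixels"].astype(float)],CASE,[w[0],w[1],YB+np.radians(q0[2])])
    print("case bay",tob(q).round(1),"yaw",np.degrees(q[2]-YB).round(2),"err",round(e,3))
E
python3 look.py=0 2>/dev/null; python3 look.py " -94,8,2" both; python3 -c "
from g import *
goto(-94,52.5,20,180)"
```

```text
0.64 7.3 2343
case bay [-95.6  13.9] yaw 5.23 err 0.37
0.7 92.7 519
case bay [-56.6 105.3] yaw 40.91 err 5.351
t 4.6 tcp bay mm [-92.7  50.4] z 28.4 toolx hd rel lane -179.9 tilt 1.08 F [ 0.7 -0.7  0. ] open 60.6 q [-0.3  -0.08  1.9   0.    1.31  1.52]
tool shift mm [1.3 2.2 8.3] turn z deg 0.1
```

```bash
python3 -c "
from g import *
from rig import read_camera
a=read_camera('top')['image'][150:330,200:460,::-1];b=read_camera('side')['image'][150:330,200:460,::-1]
cv2.imwrite('pics/b.png',cv2.resize(np.hstack([a,b]),None,fx=1.5,fy=1.5))
cv2.imwrite('pics/b2.png',cv2.resize(b,None,fx=3,fy=3))
"
```

```text
(no output)
```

View pics/b.png

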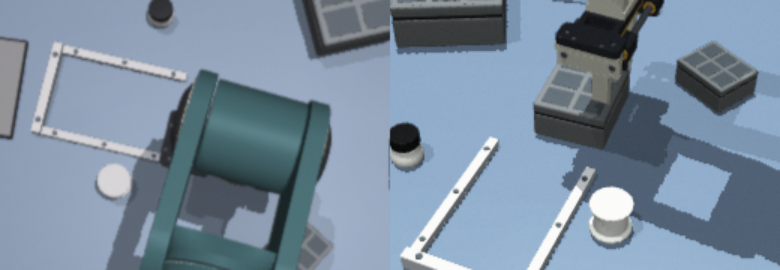

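View pics/b2.png

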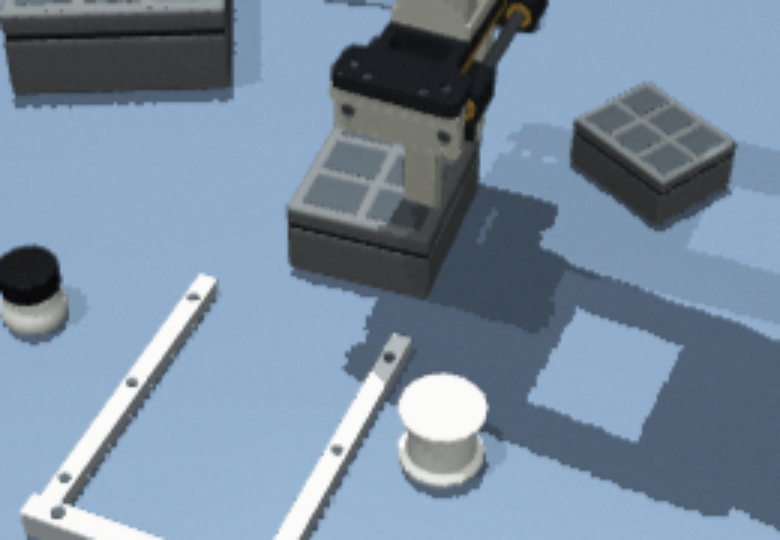

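```bash
python3 -c "
from g import *
from rig import read_camera
s,M,h=status()
p=read_camera('side')
im=cv2.resize(p['image'][150:330,200:460,::-1],None,fx=3,fy=3)
def dot(X,c):
    for v in proj(p,np.atleast_2d(X)):
        cv2.circle(im,tuple(np.int32((v-[200,150]+.5)*3)),3,c,-1)
e=s['ee_pos']
dot(e,(0,0,255))
for a in(-.03,-.0475,.03,.0475):
  for b in(-.0075,.0075): dot(e+M@[a,b,0],(0,255,255)); dot(e+M@[a,b,-.03],(255,0,255))
for v in place(CASE[0],[*(B+u*-.094+n*.0133),YB+np.radians(4)]): dot(v,(0,255,0))
cv2.imwrite('pics/c.png',im)
"
```

```text
t 4.7 tcp bay mm [-92.7  50.5] z 28.4 toolx hd rel lane -179.9 tilt 1.09 F [ 0.4  0.1 -1. ] open 60.6 q [-0.3  -0.08  1.9   0.    1.31  1.52]
```

View pics/c.png

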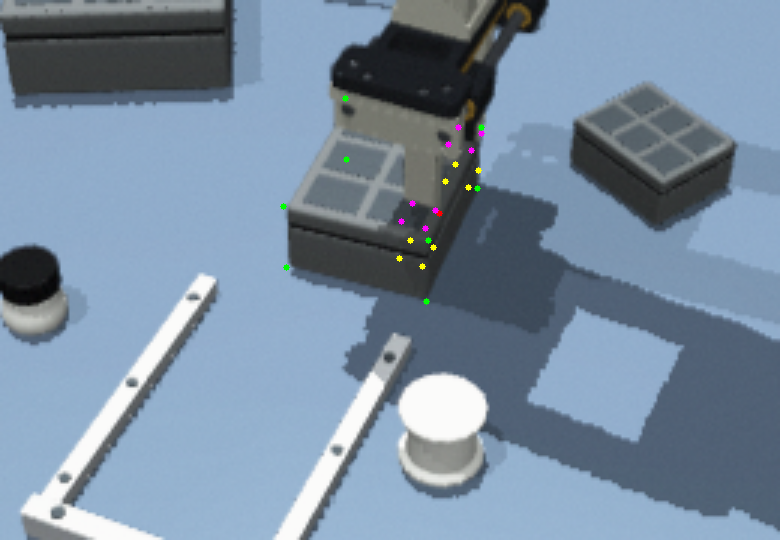

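```bash
python3 -c "
from g import *
from rig import read_camera
p=read_camera('side')
im=cv2.resize(cv2.imread('pics/a_side.png')[150:330,200:460],None,fx=3,fy=3)
def dot(X,c):
    for v in proj(p,np.atleast_2d(X)):
        cv2.circle(im,tuple(np.int32((v-[200,150]+.5)*3)),3,c,-1)
e=np.array([0.4991, -0.1303, 0.0177]);M=R.from_rotvec([-1.924, 2.477, -0.011]).as_matrix()
for a in(-.03,-.0475,.03,.0475):
  for b in(-.0075,.0075): dot(e+M@[a,b,0],(0,255,255)); dot(e+M@[a,b,-.03],(255,0,255))
cv2.imwrite('pics/d.png',im)
s,M,h=status();print(s['wrist_torque'],s['joint_torque'])
a=cv2.resize(p['image'][150:330,200:460,::-1],None,fx=3,fy=3);cv2.imwrite('pics/e.png',a)
"
```

```text
t 4.8 tcp bay mm [-92.7  50.4] z 28.5 toolx hd rel lane -179.9 tilt 1.1 F [ 0.2 -0.2 -0.1] open 60.7 q [-0.3  -0.08  1.9   0.    1.31  1.52]
[ 0.00812657 -0.00826684 -0.00052525] [-9.63320999e-04 -5.13630795e+01 -5.85954952e+01  1.98802556e-02
 -1.67062185e-01  2.66633633e-04]
```

View pics/d.png

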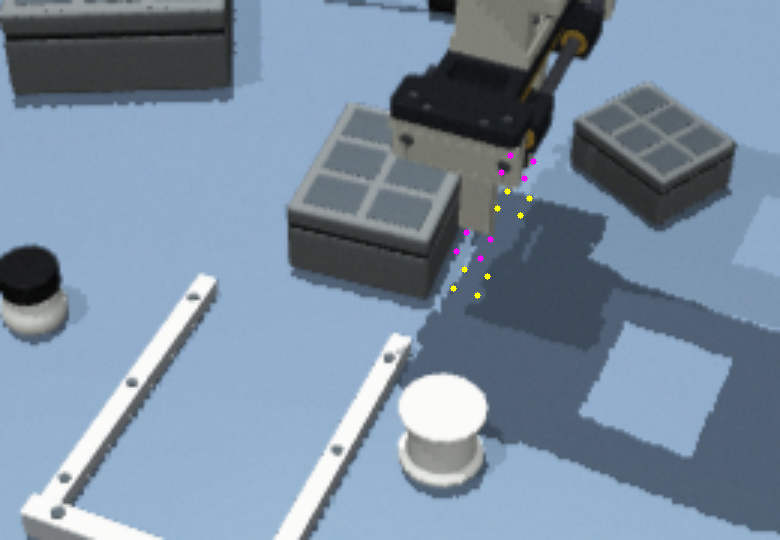

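```bash
python3 -c "
from g import *
from rig import read_camera
p=read_camera('side')
a=p['image'][150:240,290:400,::-1]
b=cv2.imread('pics/a_side.png')[150:240,290:400]
cv2.imwrite('pics/f.png',cv2.resize(np.hstack([a,b]),None,fx=3.6,fy=3.6,interpolation=0))
s,M,h=status()
cv2.imwrite('pics/g.png',p['image'][:,:,::-1])
"
```

```text
t 4.85 tcp bay mm [-92.7  50.4] z 28.5 toolx hd rel lane -179.9 tilt 1.1 F [ 0.   0.7 -0.1] open 60.6 q [-0.3  -0.08  1.9   0.    1.31  1.52]
```

View pics/f.png

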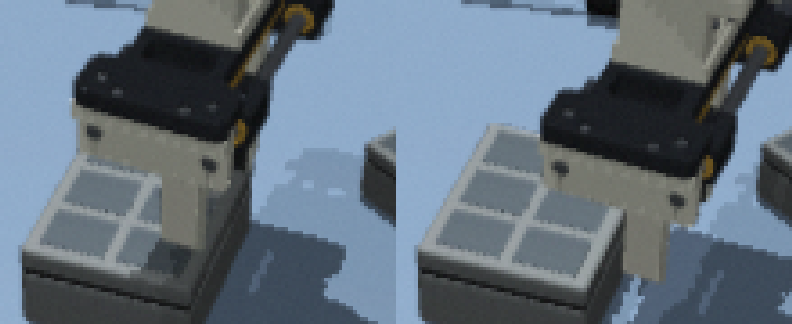

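The camera contradicts the telemetry: the fingers passed over the lid without touching, so the real tip is about 35 mm above the reported z. The case hasn't moved. I'll back off and check the height before pushing.

jog_arm([
  [[0,0,-10],[0,0,0],0.65],
  [[0,15,0],[0,0,0],0.65],
  [[0,15,0],[0,0,0],0.65],
  [[0,12,0],[0,0,0],0.65],
  [[0,0,0],[0,0,0],0.65],
])

```text
time: 5.35
ee_pos: [0.4915, -0.1286, 0.0408]
orientation: [-1.92, 2.471, -0.026]
contact_force: [0.4, -0.6, 0.3]
opening: 0.0606
```

jog_arm([
  [[0,0,0],[0,0,0],0.65],
])

```text
time: 5.45
ee_pos: [0.4918, -0.1287, 0.0414]
orientation: [-1.919, 2.471, -0.028]
contact_force: [0.5, -0.1, -0.2]
opening: 0.0604
```

```bash
python3 -c "
from g import *
goto(-94,90,20,180)"
```

```text
t 5.45 tcp bay mm [-92.8  93.2] z 41.4 toolx hd rel lane -179.9 tilt 1.24 F [ 0.5 -0.1 -0.2] open 60.4 q [-0.31 -0.2   1.97  0.    1.34  1.51]
tool shift mm [ 1.2 -2.7 21.5] turn z deg 0.1
```

```bash
cat >> g.py <<'E'
def turn(hdt):
    s=telemetry.observe();M=R.from_rotvec(s["orientation"]).as_matrix()
    a=np.radians(hdt)+YB
    T=np.array([[np.cos(a),np.sin(a),0],[np.sin(a),-np.cos(a),0],[0,0,-1]])
    print("turn deg",np.degrees(R.from_matrix(M.T@T).as_rotvec()).round(2))
E
python3 -c "
from g import *
turn(180)"
```

```text
turn deg [-1.24 -0.05  0.1 ]
```

jog_arm([
  [[0,0,10],[0,0,0],0.65],
  [[0,0,10],[0,0,0],0.65],
  [[0,0,10],[0,0,0],0.65],
  [[0,0,0],[0,0,0],0.65],
])

```text
time: 5.85
ee_pos: [0.4932, -0.1291, 0.0083]
orientation: [-1.92, 2.471, -0.027]
contact_force: [-0.0, 0.3, -0.9]
opening: 0.0603
```

```bash
python3 -c "
from g import *
from rig import read_camera
turn(180)
s,M,h=status()
p=read_camera('side')
im=cv2.resize(p['image'][130:330,200:460,::-1],None,fx=3,fy=3)
def dot(X,c):
    for v in proj(p,np.atleast_2d(X)):
        cv2.circle(im,tuple(np.int32((v-[200,130]+.5)*3)),3,c,-1)
e=s['ee_pos']
for a in(-.03,-.0475,.03,.0475):
  for b in(-.0075,.0075): dot(e+M@[a,b,0],(0,255,255)); dot(e+M@[a,b,-.03],(255,0,255))
for a in(-.094,.094):
  for b in(-.0375,.0375): dot(e+M@[a,b,-.084],(0,0,255))
cv2.imwrite('pics/k.png',im)
"
```

```text
turn deg [-1.2  -0.05  0.1 ]
t 5.85 tcp bay mm [-92.8  91.8] z 8.3 toolx hd rel lane -179.9 tilt 1.2 F [-0.   0.3 -0.9] open 60.3 q [-0.31 -0.16  2.    0.    1.28  1.51]
```

View pics/k.png

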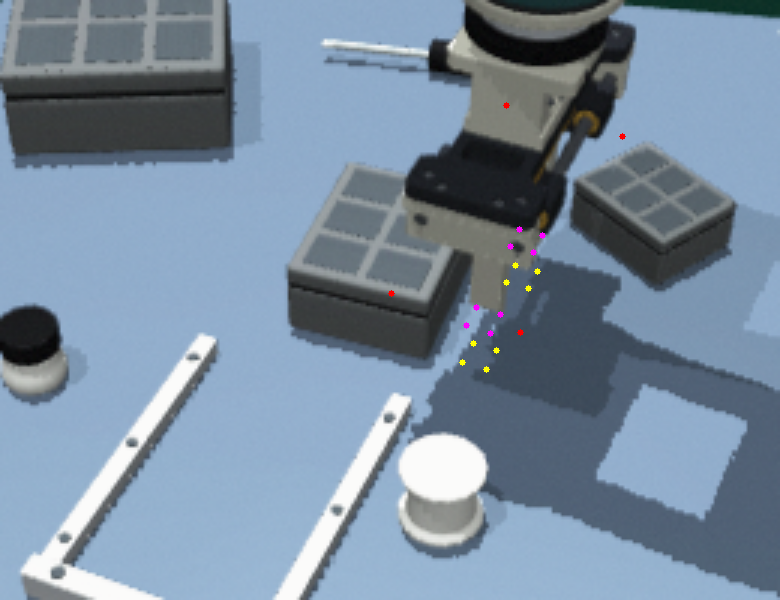

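jog_arm([
  [[0,0,6],[-1.2,0,0],0.65],
  [[0,0,6],[0,0,0],0.65],
  [[0,0,4],[0,0,0],0.65],
  [[0,0,0],[0,0,0],0.65],
  [[0,0,0],[0,0,0],0.65],
])

```text
time: 6.4
ee_pos: [0.4939, -0.1294, -0.0084]
orientation: [1.926, -2.48, -0.001]
contact_force: [0.3, 0.1, 0.5]
opening: 0.0605
```

```bash
cat > ov.py <<'E'
from g import *
from rig import read_camera
import sys
turn(180)
s,M,h=status()
p=read_camera('side')
im=cv2.resize(p['image'][130:330,200:460,::-1],None,fx=3,fy=3)
def dot(X,c):
    for v in proj(p,np.atleast_2d(X)):
        cv2.circle(im,tuple(np.int32((v-[200,130]+.5)*3)),2,c,-1)
e=s['ee_pos'];o=s['opening']/2
for a in(-o,-o-.0175,o,o+.0175):
  for b in(-.0075,.0075): dot(e+M@[a,b,0],(0,255,255)); dot(e+M@[a,b,-.03],(255,0,255))
cv2.imwrite('pics/%s.png'%sys.argv[1],im)
E
python3 ov.py l
```

```text
turn deg [ 0.09 -0.05  0.1 ]
t 6.4 tcp bay mm [-92.8  91. ] z -8.4 toolx hd rel lane -179.9 tilt 0.1 F [0.3 0.1 0.5] open 60.5 q [-0.31 -0.13  2.   -0.    1.27  1.52]
```

View pics/l.png

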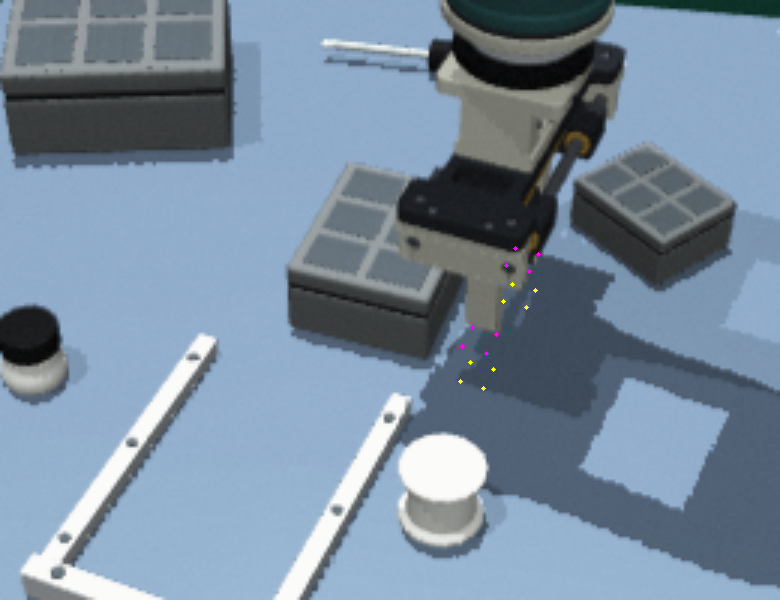

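Reported z is −8 mm with no contact, so the height reading is wrong. I'll go down slowly until the fingers touch the mat.

jog_arm([
  [[0,0,4],[0,0,0],0.65],
  [[0,0,4],[0,0,0],0.65],
  [[0,0,0],[0,0,0],0.65],
])

```text
time: 6.75
ee_pos: [0.4941, -0.1294, -0.0165]
orientation: [1.927, -2.48, 0.0]
contact_force: [-0.2, 0.8, 1.1]
opening: 0.0599
```

jog_arm([
  [[0,0,3],[0,0,0],0.65],
  [[0,0,3],[0,0,0],0.65],
  [[0,0,0],[0,0,0],0.65],
])

```text
time: 7.05
ee_pos: [0.4941, -0.1295, -0.023]
orientation: [1.927, -2.48, 0.0]
contact_force: [-0.5, -0.4, -0.4]
opening: 0.0607
```

```bash
python3 ov.py m
```

```text
turn deg [ 0.02 -0.05  0.1 ]
t 7.05 tcp bay mm [-92.9  90.8] z -23.0 toolx hd rel lane -179.9 tilt 0.05 F [-0.5 -0.4 -0.4] open 60.7 q [-0.31 -0.11  2.01 -0.    1.24  1.52]
```

View pics/m.png

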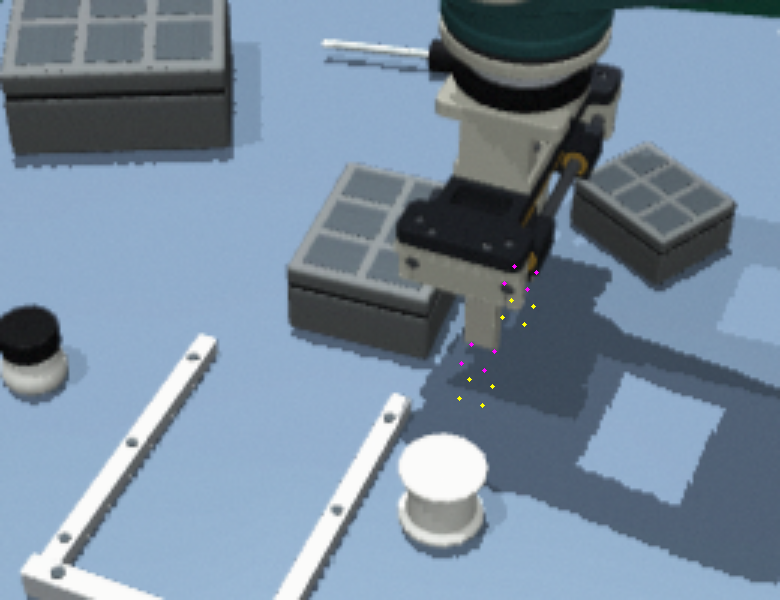

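jog_arm([
  [[0,10,0],[0,0,0],0.65],
  [[0,8,2],[0,0,0],0.65],
  [[0,0,2],[0,0,0],0.65],
  [[0,0,2],[0,0,0],0.65],
  [[0,0,0],[0,0,0],0.65],
])

```text
time: 7.6
ee_pos: [0.4749, -0.1245, -0.0291]
orientation: [1.927, -2.481, 0.001]
contact_force: [-0.4, -0.0, -0.0]
opening: 0.0607
```

jog_arm([
  [[0,0,2],[0,0,0],0.65],
  [[0,0,2],[0,0,0],0.65],
  [[0,0,0],[0,0,0],0.65],
])

```text
time: 7.9
ee_pos: [0.4752, -0.1247, -0.0334]
orientation: [1.927, -2.481, 0.002]
contact_force: [-0.0, -0.9, 0.8]
opening: 0.0605
```

jog_arm([
  [[0,0,2],[0,0,0],0.65],
  [[0,0,2],[0,0,0],0.65],
  [[0,0,0],[0,0,0],0.65],
])

```text
time: 8.2
ee_pos: [0.4759, -0.1248, -0.0339]
orientation: [1.927, -2.481, 0.001]
contact_force: [0.5, -0.3, -1.0]
opening: 0.0608
```

```bash
python3 ov.py o; python3 -c "
from rig import telemetry
s=telemetry.observe();print(s['joint_torque'].round(2),s['wrist_torque'].round(3),s['dq'].round(3),s['joint_positions'].round(3))"
```

```text
turn deg [-0.02 -0.05  0.1 ]
t 8.2 tcp bay mm [-92.9 109.6] z -33.9 toolx hd rel lane -179.9 tilt 0.05 F [ 0.5 -0.3 -1. ] open 60.8 q [-0.31 -0.14  2.06 -0.    1.23  1.51]
[-0.000e+00 -4.316e+01 -5.466e+01  1.000e-02  9.000e-02 -0.000e+00] [0.036 0.031 0.052] [-0.001  0.009  0.008  0.002 -0.02   0.001] [-3.080e-01 -1.420e-01  2.058e+00 -1.000e-03  1.225e+00  1.513e+00]
```

View pics/o.png

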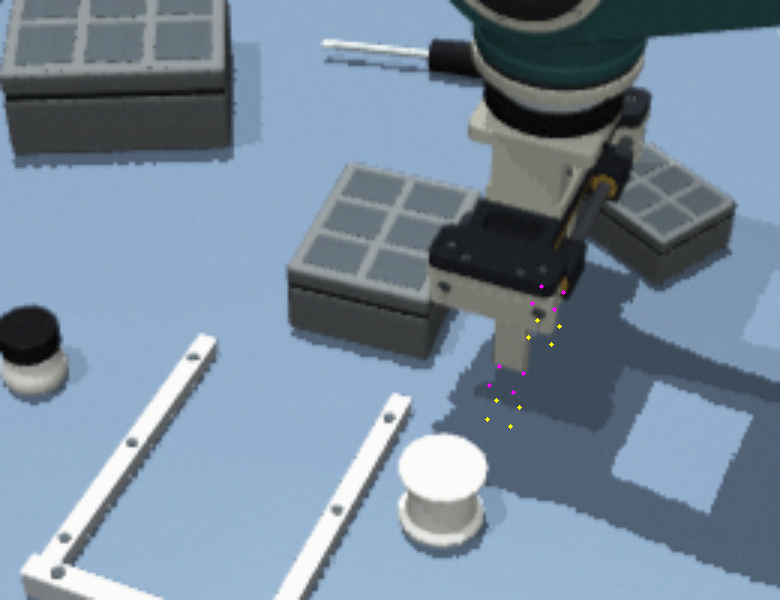

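```bash
cat >> h.py <<'E'
def back(p,px,z):
    Rm=R.from_rotvec(p["orientation"]).as_matrix();f=240/np.tan(np.radians(p["fovy"]/2))
    d=Rm@np.array([(px[0]-p["cx"])/f,(px[1]-p["cy"])/f,1.]);return p["origin"]+d*(z-p["origin"][2])/d[2]
E
python3 -c "
from g import *
from rig import read_camera
p=read_camera('side');t=read_camera('top')
for z in(.003,.01,.02,.03,.04): print(z,tob(back(p,(370-.5,252.3-.5),z)).round(1))
cv2.imwrite('pics/o_top.png',cv2.resize(t['image'][150:350,200:460,::-1],None,fx=3,fy=3))
a=p['image'][200:290,320:440,::-1];cv2.imwrite('pics/o_z.png',cv2.resize(a,None,fx=6.5,fy=6.5,interpolation=0))
"
```

```text
0.003 [-57.7 110. ]
0.01 [-50.9 112. ]
0.02 [-41.2 114.8]
0.03 [-31.4 117.5]
0.04 [-21.7 120.3]
```

View pics/o_top.png

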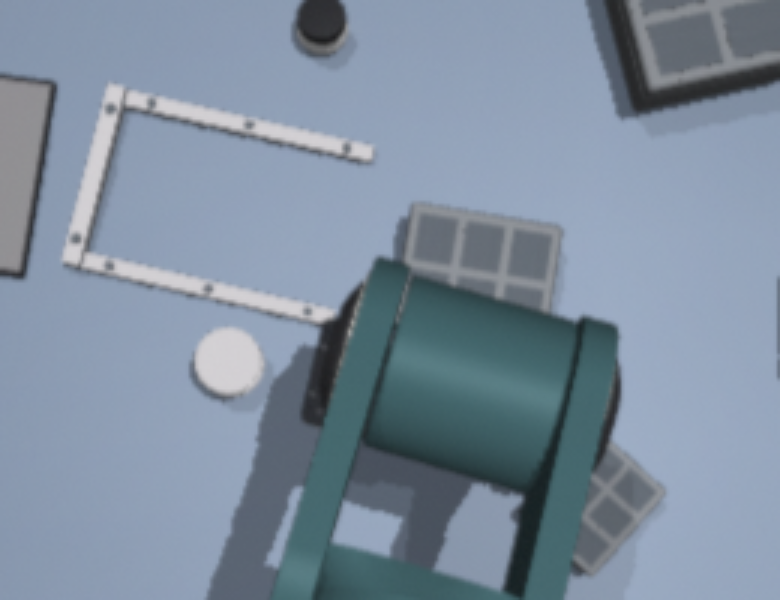

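View pics/o_z.png

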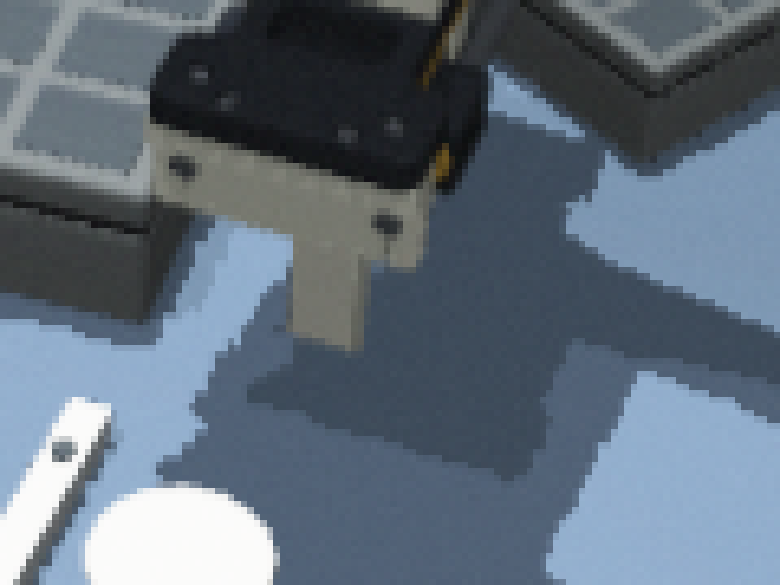

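```bash
python3 -c "
from g import *
from rig import read_camera
from scipy.optimize import brentq
p=read_camera('side')
for nm,px,rz,al,la in(('a',(359.2,226.7),17.7,-92.5,85.8),('e',(341.4,218.6),28.5,-92.7,50.4),('l',(360.3,239),-8.4,-92.8,91),('m',(360,245.3),-23,-92.9,90.8),('o',(370.2,252.6),-33.9,-92.9,109.6)):
    px=np.array(px)-.5
    z=brentq(lambda z:tob(back(p,px,z))[0]-(al+47.7),-.1,.3)
    print(nm,'z',round(z*1000,1),'rep',rz,'off',round(z*1000-rz,1),'lat',tob(back(p,px,z))[1].round(1),'vs',la)
"
```

```text
a z 69.1 rep 17.7 off 51.4 lat 90.7 vs 85.8
e z 75.9 rep 28.5 off 47.4 lat 57.6 vs 50.4
l z 41.0 rep -8.4 off 49.4 lat 94.1 vs 91
m z 25.7 rep -23 off 48.7 lat 94.3 vs 90.8
o z 15.3 rep -33.9 off 49.2 lat 114.0 vs 109.6
```

jog_arm([
  [[0,0,3],[0,0,0],0.65],
])

```text
time: 8.5
ee_pos: [0.4763, -0.1249, -0.0348]
orientation: [1.927, -2.481, 0.001]
contact_force: [-36.7, 11.5, 77.7]
opening: 0.0606
```

```bash
python3 -c "
from rig import telemetry
s=telemetry.observe();print(s['joint_torque'].round(2),s['contact_force'].round(2),s['wrist_torque'].round(3),s['dq'].round(3),s['joint_positions'].round(4),s['ee_pos'])"; python3 -c "
import rig,inspect
print(rig.robot, dir(rig.robot), getattr(rig.robot,'pinch_z',None), dir(rig.telemetry))"
```

```text
[ -0.57 -11.26 -34.42   0.07 -11.53   0.05] [-36.75  11.48  77.71] [2.285 6.81  0.007] [-0.001  0.013 -0.008  0.001  0.003  0.   ] [-3.0770e-01 -1.3970e-01  2.0575e+00 -9.0000e-04  1.2233e+00  1.5132e+00] [ 0.47631242 -0.1249385  -0.03476127]
<Robot object at 0x7f5da83cfa10> ['PlanningError', '__class__', '__delattr__', '__dict__', '__dir__', '__doc__', '__eq__', '__format__', '__ge__', '__getattribute__', '__getstate__', '__gt__', '__hash__', '__init__', '__init_subclass__', '__le__', '__lt__', '__module__', '__ne__', '__new__', '__reduce__', '__reduce_ex__', '__repr__', '__setattr__', '__sizeof__', '__str__', '__subclasshook__', '__weakref__', 'pinch_z', 'sign_off'] -0.0188 ['__class__', '__delattr__', '__dict__', '__dir__', '__doc__', '__eq__', '__format__', '__ge__', '__getattribute__', '__getstate__', '__gt__', '__hash__', '__init__', '__init_subclass__', '__le__', '__lt__', '__module__', '__ne__', '__new__', '__reduce__', '__reduce_ex__', '__repr__', '__setattr__', '__sizeof__', '__str__', '__subclasshook__', '__weakref__', 'observe']
```

jog_arm([
  [[0,0,0],[0,0,0],0.65],
])

```text
time: 8.6
ee_pos: [0.4766, -0.125, -0.0339]
orientation: [1.927, -2.481, 0.002]
contact_force: [0.6, -0.1, -0.1]
opening: 0.0604
```

Contact at reported z ≈ −34, with the moment centred on the tool axis, so it was the fingertips on the mat. Real z is therefore reported z + 37 mm, and x and y agree with the image. I'll push with the tip really about 25 mm up, which is reported −12.

jog_arm([
  [[0,0,-12],[0,0,0],0.65],
  [[0,0,-9],[0,0,0],0.65],
  [[0,-10,0],[0,0,0],0.65],
  [[0,-10,0],[0,0,0],0.65],
])

```text
time: 9.0
ee_pos: [0.4968, -0.1302, -0.011]
orientation: [-1.927, 2.481, -0.003]
contact_force: [0.2, -0.5, 0.1]
opening: 0.0604
```

```bash
python3 -c "
from g import *
goto(-94,60,-12,180)
turn(180)"
```

```text
t 9.0 tcp bay mm [-92.9  88. ] z -11.0 toolx hd rel lane -179.9 tilt 0.11 F [ 0.2 -0.5  0.1] open 60.4 q [-0.31 -0.12  2.   -0.    1.26  1.52]
tool shift mm [  1.1 -28.    1. ] turn z deg 0.1
turn deg [-0.1  -0.06  0.1 ]
```

jog_arm([
  [[0,-8,0],[0,0,0],0.65],
  [[0,-5,0],[0,0,0],0.65],
  [[0,-4,0],[0,0,0],0.65],
  [[0,-4,0],[0,0,0],0.65],
  [[0,-3,0],[0,0,0],0.65],
])

```text
time: 9.5
ee_pos: [0.5225, -0.1366, -0.0128]
orientation: [1.927, -2.48, -0.001]
contact_force: [-1.9, -0.2, 1.9]
opening: 0.0607
```

```bash
python3 ov.py r
```

```text
turn deg [ 0.08 -0.03  0.11]
t 9.5 tcp bay mm [-92.7  61.5] z -12.8 toolx hd rel lane -179.89 tilt 0.09 F [-1.9 -0.2  1.9] open 60.7 q [-0.3  -0.05  1.94 -0.    1.26  1.52]
```

View pics/r.png

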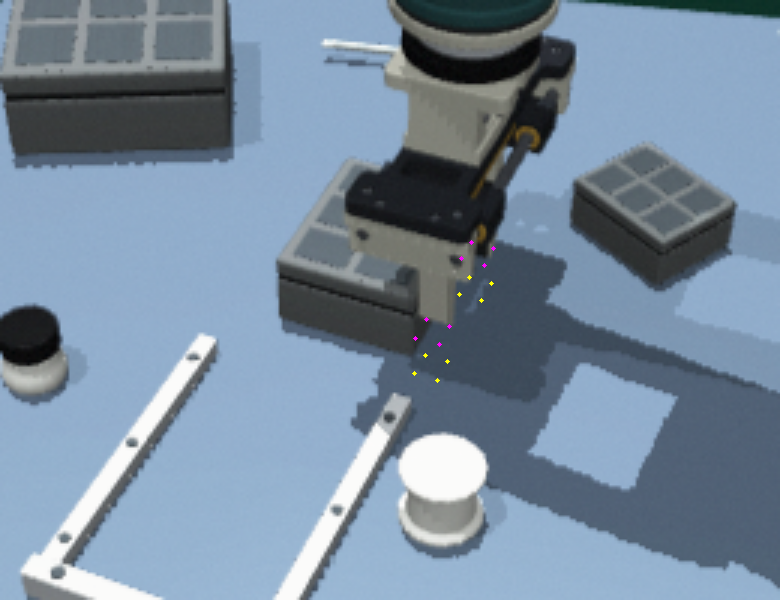

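Contact made: the case's front edge has shifted left in the image (288→279 px). I'll push a bit more, then back off and measure.

jog_arm([
  [[0,-3,0],[0,0,0],0.65],
  [[0,-2,0],[0,0,0],0.65],
  [[0,8,0],[0,0,0],0.65],
  [[0,15,0],[0,0,0],0.65],
  [[0,15,-10],[0,0,0],0.65],
])

```text
time: 10.05
ee_pos: [0.4894, -0.1283, -0.0041]
orientation: [1.926, -2.479, -0.003]
contact_force: [0.2, -0.4, 1.1]
opening: 0.0605
```

jog_arm([
  [[0,25,-10],[0,0,0],0.65],
  [[0,25,0],[0,0,0],0.65],
  [[0,5,0],[0,0,0],0.65],
])

```text
time: 10.35
ee_pos: [0.433, -0.1138, 0.007]
orientation: [1.926, -2.48, -0.001]
contact_force: [1.1, -0.6, -0.1]
opening: 0.0604
```

```bash
python3 look.py " -94,6,1"; python3 ov.py s
```

```text
0.83 1.9 3152
case bay [-95.3   3.1] yaw 1.34 err 0.036
turn deg [ 0.01 -0.06  0.1 ]
t 10.45 tcp bay mm [-93.1 152.2] z 7.4 toolx hd rel lane -179.9 tilt 0.06 F [0.2 0.7 0.2] open 60.2 q [-0.31 -0.29  2.11 -0.    1.32  1.51]
```

View pics/s.png

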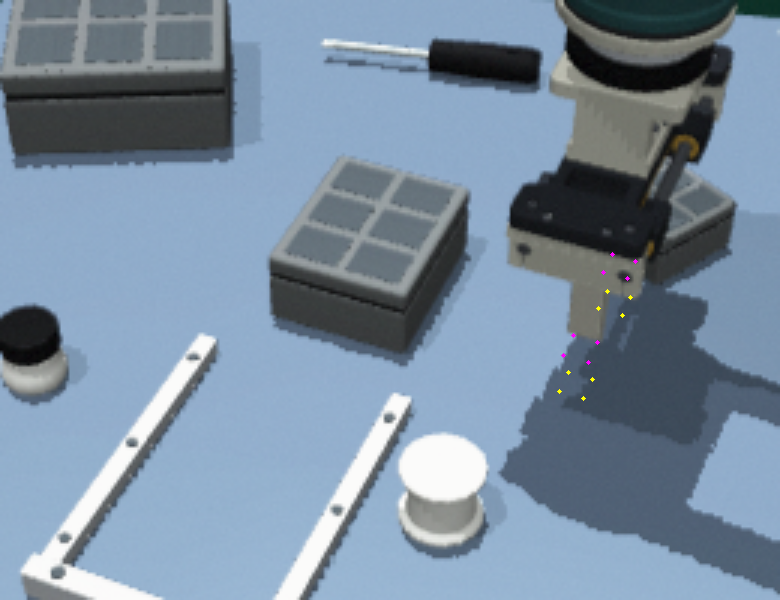

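```bash
python3 look.py " -95,3,1" both; python3 -c "
from g import *
from rig import read_camera
t=read_camera('top')
cv2.imwrite('pics/t_top.png',cv2.resize(t['image'][150:350,200:460,::-1],None,fx=3,fy=3))"
```

```text
0.9 1.3 3029
case bay [-97.8   3.2] yaw 1.86 err 0.068
0.83 95.1 409
case bay [-50.1 107.2] yaw 48.32 err 6.51
```

View pics/t_top.png

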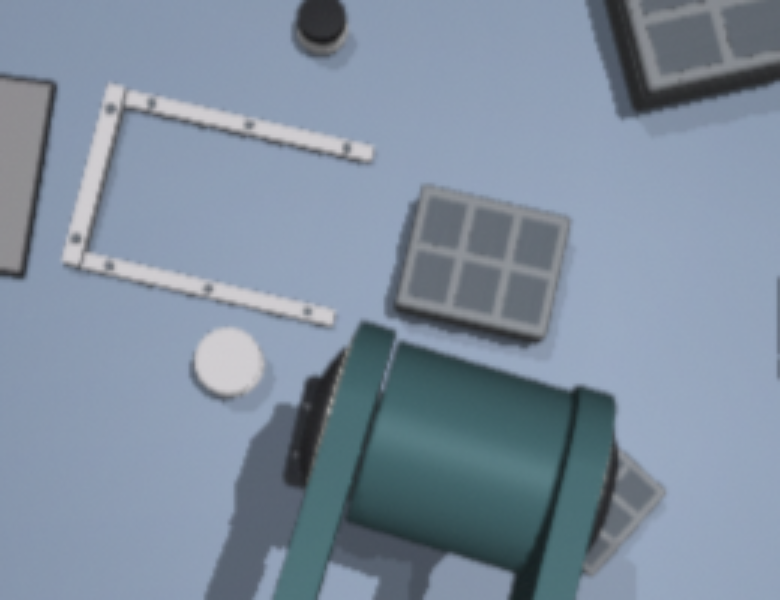

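```bash
cat > look2.py <<'E'
from g import *
from rig import read_camera
import sys
q0=[float(x) for x in sys.argv[1].split(",")]
w=B+u*q0[0]/1000+n*q0[1]/1000
def seg(p,Bs,q,thr):
    im=p["image"].astype(float)
    sat=(im[...,2]-im[...,0])/(im.max(2)+1)
    m=(sat<thr).astype(np.uint8)
    roi=cv2.dilate((render(p,Bs,q)>.5).astype(np.uint8),np.ones((9,9)))
    m&=roi
    k,lab,st,_=cv2.connectedComponentsWithStats(m)
    return sum((lab==i) for i in range(1,k) if st[i,4]>60).astype(float)
for c in sys.argv[2:]:
    p=read_camera(c)
    for nm,Bs,q in(("case",CASE,np.array([*w,YB+np.radians(q0[2])])),("bay",BAY,np.array([*B,YB]))):
        if nm=="bay" and "nobay" in sys.argv: continue
        for _ in(0,1):
            m=seg(p,Bs,q,.18)
            q,e=fit([p],[m],Bs,q)
        print(c,nm,tob(q).round(1),"yaw",np.degrees(q[2]-YB).round(2),"err",round(e,3),int(m.sum()))
    cv2.imwrite("pics/seg_%s.png"%c,(m*255).astype(np.uint8))
E
python3 look2.py " -97,3,1" top side
python3 -c "
from g import *
from rig import read_camera
p=read_camera('top');im=p['image'].astype(int)
for pt in((365,290-60),(340,236),(350,300),(390,262),(336,250)): print(pt,im[pt[1],pt[0]])"
```

```text
top case [-96.7   2.2] yaw 0.01 err 0.026 2299
top bay [-0.2 -0.5] yaw 0.01 err 0.1 1769
side case [-96.6   3.2] yaw 2.65 err 0.1 2932
side bay [0.1 0.5] yaw 0.0 err 0.06 2984
(365, 230) [ 99 107 115]
(340, 236) [100 107 116]
(350, 300) [ 88 124 130]
(390, 262) [153 169 191]
(336, 250) [143 147 151]
```

The case is now square (yaw 0.0°), about 2.7 mm left of centre. I'll lift, turn 90° and go behind it.

jog_arm([
  [[0,0,-30],[0,0,0],0.65],
  [[0,0,-30],[0,0,0],0.55],
  [[20,0,-20],[0,0,0],0.55],
  [[40,-30,0],[0,0,0],0.55],
  [[30,-40,0],[0,0,0],0.55],
])

```text
time: 11.4
ee_pos: [0.4806, -0.2186, 0.0903]
orientation: [1.932, -2.475, -0.0]
contact_force: [1.2, -0.1, 1.6]
opening: 0.0513
```

jog_arm([
  [[0,0,0],[0,0,-8.4],0.55],
  [[0,0,0],[0,0,-8.4],0.55],
  [[0,0,0],[0,0,-8.4],0.55],
  [[0,0,0],[0,0,-8.4],0.55],
  [[0,0,0],[0,0,-8.4],0.55],
])

```text
time: 11.9
ee_pos: [0.4831, -0.2239, 0.0875]
orientation: [2.702, -1.598, -0.009]
contact_force: [0.6, 0.2, 0.2]
opening: 0.0512
```

jog_arm([
  [[0,0,0],[0,0,-8.4],0.55],
  [[0,0,0],[0,0,-8.4],0.55],
  [[0,0,0],[0,0,-8.4],0.55],
  [[0,0,0],[0,0,-8.4],0.55],
  [[0,0,0],[0,0,-8.4],0.55],
])

```text
time: 12.4
ee_pos: [0.4835, -0.2241, 0.0864]
orientation: [-3.101, 0.497, 0.012]
contact_force: [-1.1, 0.0, 0.5]
opening: 0.0513
```

```bash
python3 -c "
from g import *
goto(-190,2.5,40,-90)
turn(-90)"
```

```text
t 12.4 tcp bay mm [-187.2   77.5] z 86.4 toolx hd rel lane -93.8 tilt 0.44 F [-1.1  0.   0.5] open 51.3 q [-0.48 -0.15  1.86 -0.    1.44 -0.16]
tool shift mm [75.4 -2.2 45.8] turn z deg -3.8
turn deg [ 0.03  0.44 -3.8 ]
```

jog_arm([
  [[38,-1,0],[0,0.4,-3.8],0.55],
  [[35,0,0],[0,0,0],0.55],
  [[0,0,40],[0,0,0],0.55],
  [[0,0,15],[0,0,0],0.55],
  [[0,0,0],[0,0,0],0.55],
])

```text
time: 12.9
ee_pos: [0.5573, -0.2447, 0.03]
orientation: [3.118, -0.38, 0.001]
contact_force: [-0.2, -0.9, 0.2]
opening: 0.0515
```

```bash
python3 ov.py v; python3 -c "
from g import *
goto(-190,2.5,-12,-90)
turn(-90)"
```

```text
turn deg [-1.000e-02 -8.000e-02  9.052e+01]
t 12.9 tcp bay mm [-188.8    0.9] z 30.0 toolx hd rel lane -89.48 tilt 0.07 F [-0.2 -0.9  0.2] open 51.5 q [-0.46  0.05  1.76 -0.    1.33 -0.21]
t 12.95 tcp bay mm [-188.9    0.9] z 30.7 toolx hd rel lane -89.48 tilt 0.09 F [-0.6  0.7 -0.9] open 51.2 q [-0.46  0.05  1.76 -0.    1.33 -0.21]
tool shift mm [-1.6  1.1 42.7] turn z deg 0.52
turn deg [ 0.05 -0.07  0.52]
```

View pics/v.png

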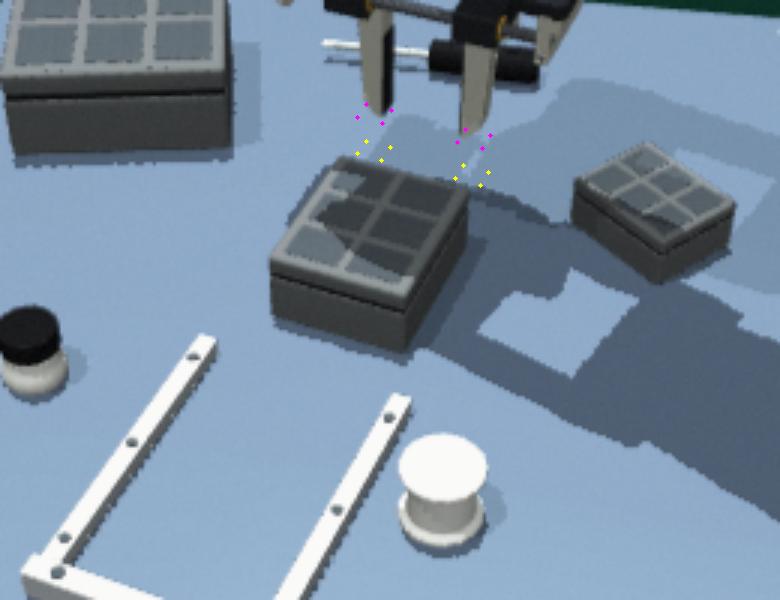

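jog_arm([
  [[-1,0,20],[0,0,0.5],0.55],
  [[0,0,15],[0,0,0],0.55],
  [[0,0,5],[0,0,0],0.55],
  [[0,0,0],[0,0,0],0.55],
])

```text
time: 13.35
ee_pos: [0.5574, -0.2455, -0.0053]
orientation: [3.114, -0.394, 0.01]
contact_force: [0.8, -0.1, -0.1]
opening: 0.0511
```

```bash
python3 -c "
from g import *
goto(-165,2.5,-12,-90)
turn(-90)"
```

```text
t 13.35 tcp bay mm [-189.5    0.6] z -5.3 toolx hd rel lane -90.01 tilt 0.39 F [ 0.8 -0.1 -0.1] open 51.1 q [-0.46  0.08  1.79 -0.    1.26 -0.2 ]
tool shift mm [ -2.  -24.5   6.7] turn z deg -0.01
turn deg [ 0.11 -0.37 -0.01]
```

jog_arm([
  [[-1,-8,5],[0,-0.4,0],0.55],
  [[0,-8,0],[0,0,0],0.55],
  [[0,-5,0],[0,0,0],0.55],
  [[0,-5,0],[0,0,0],0.55],
  [[0,-4,0],[0,0,0],0.55],
])

```text
time: 13.85
ee_pos: [0.5657, -0.2142, -0.0078]
orientation: [3.114, -0.394, 0.003]
contact_force: [-0.6, -0.8, -1.1]
opening: 0.0517
```

```bash
python3 ov.py w; python3 -c "
from g import *
turn(-90)"
```

```text
turn deg [ 2.0e-02 -2.1e-01  9.0e+01]
t 13.85 tcp bay mm [-157.2    0.4] z -7.8 toolx hd rel lane -90.0 tilt 0.19 F [-0.6 -0.8 -1.1] open 51.7 q [-0.4   0.08  1.8  -0.    1.26 -0.15]
turn deg [ 0.14 -0.12  0.01]
```

View pics/w.png

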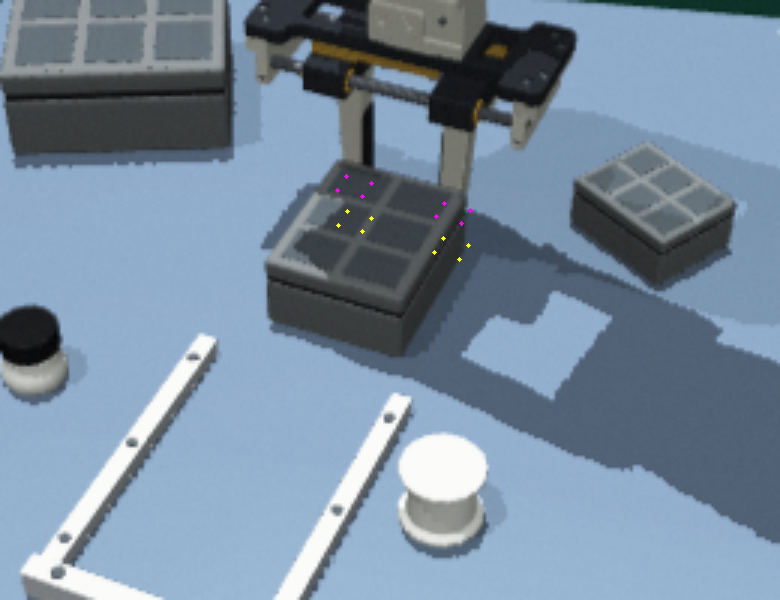

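jog_arm([
  [[0,-5,2],[0,0,0],0.55],
  [[0,-6,1],[0,0,0],0.55],
  [[0,-6,1],[0,0,0],0.55],
  [[0,-6,0],[0,0,0],0.55],
  [[0,-5,0],[0,0,0],0.55],
])

```text
time: 14.4
ee_pos: [0.5735, -0.1855, -0.0116]
orientation: [3.113, -0.395, 0.004]
contact_force: [-0.2, -2.2, 2.0]
opening: 0.051
```

```bash
python3 -c "
from g import *
status();turn(-90)"; python3 look2.py " -65,2.5,0" side nobay;python3 look.py " -65,2.5,0"
```

```text
t 14.4 tcp bay mm [-127.4   -0. ] z -11.6 toolx hd rel lane -90.02 tilt 0.27 F [-0.2 -2.2  2. ] open 51.0 q [-0.35  0.08  1.8  -0.    1.26 -0.1 ]
turn deg [ 0.2  -0.18 -0.03]
side case [-64.    2.4] yaw 1.96 err 0.149 3141
0.74 2.7 3195
case bay [-62.7   2.8] yaw 1.99 err 0.066Traceback (most recent call last):
  File "look2.py", line 15, in <module>
    p=read_camera(c)
ValueError: cameras: side, top
```

```bash
cat > both.py <<'E'
from rig import read_camera
import cv2,sys,numpy as np
t=read_camera('top')['image'][150:330,210:430,::-1];p=read_camera('side')['image'][150:370,190:400,::-1]
a=cv2.resize(t,(480,393),interpolation=cv2.INTER_CUBIC);b=cv2.resize(p,(375,393),interpolation=cv2.INTER_CUBIC)
o=np.hstack([a,b]);cv2.imwrite('pics/%s.png'%sys.argv[1],cv2.resize(o,(800,368)))
E
python3 both.py x1
```

```text
(no output)
```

View pics/x1.png

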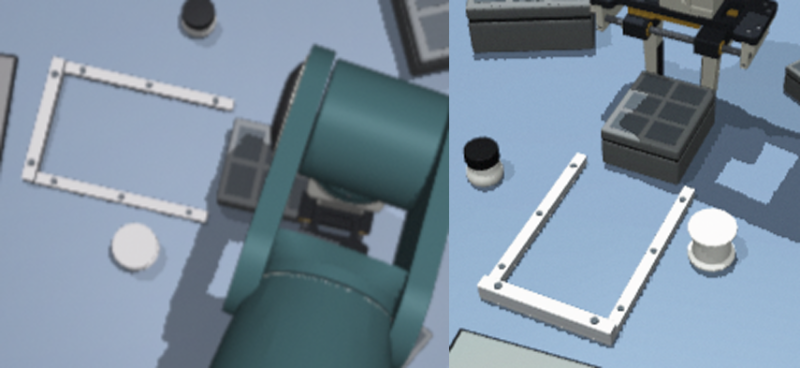

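The case is square and centred at the mouth, with clear gaps to both rail ends, so I'll continue.

jog_arm([
  [[0.3,-6,0],[0,0,0],0.55],
  [[0.3,-6,0],[0,0,0],0.55],
  [[0.3,-6,0],[0,0,0],0.55],
  [[0.3,-6,0],[0,0,0],0.55],
  [[0.3,-6,0],[0,0,0],0.55],
])

```text
time: 15.15
ee_pos: [0.5827, -0.1561, -0.0116]
orientation: [3.112, -0.397, 0.004]
contact_force: [-1.0, -1.7, 0.6]
opening: 0.0511
```

```bash
python3 -c "
from g import *
status();turn(-90)"; python3 look.py " -32,2,0"; python3 both.py x2
```

```text
t 15.15 tcp bay mm [-96.6  -1.6] z -11.6 toolx hd rel lane -90.1 tilt 0.29 F [-1.  -1.7  0.6] open 51.1 q [-0.3   0.08  1.8  -0.    1.26 -0.05]
turn deg [ 0.23 -0.18 -0.1 ]
0.79 2.1 3331
case bay [-32.6   1. ] yaw 1.75 err 0.072
```

View pics/x2.png

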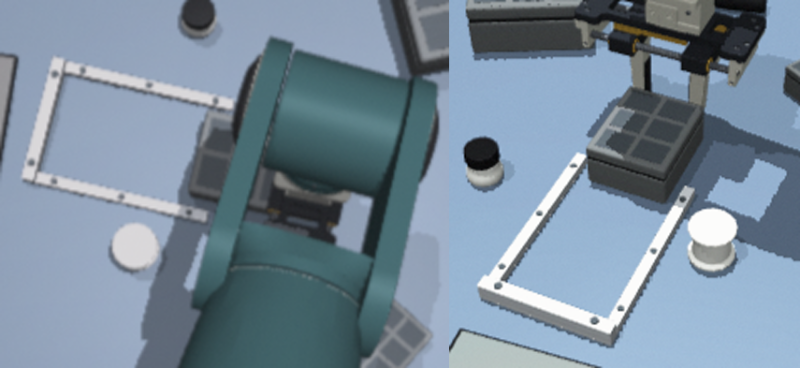

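jog_arm([
  [[-0.1,-6,0],[0,0,-0.1],0.55],
  [[-0.1,-6,0],[0,0,0],0.55],
  [[-0.1,-6,0],[0,0,0],0.55],
  [[-0.1,-6,0],[0,0,0],0.55],
  [[-0.1,-6,0],[0,0,0],0.55],
])

```text
time: 15.85
ee_pos: [0.5898, -0.1259, -0.0118]
orientation: [3.112, -0.395, 0.004]
contact_force: [-0.8, -2.1, 0.1]
opening: 0.0508
```

jog_arm([
  [[-0.1,-6,0],[0,0,0],0.55],
  [[-0.1,-6,0],[0,0,0],0.55],
  [[-0.1,-6,0],[0,0,0],0.55],
  [[-0.1,-6,0],[0,0,0],0.55],
  [[-0.1,-6,0],[0,0,0],0.55],
])

```text
time: 16.35
ee_pos: [0.5976, -0.094, -0.0118]
orientation: [3.112, -0.394, 0.004]
contact_force: [-0.6, -2.1, 1.2]
opening: 0.0509
```

```bash
python3 -c "
from g import *
status();turn(-90)"; python3 look.py "30,1,0"; python3 both.py x3
```

```text
t 16.35 tcp bay mm [-32.7  -0.6] z -11.8 toolx hd rel lane -90.02 tilt 0.32 F [-0.6 -2.1  1.2] open 50.9 q [-0.2   0.08  1.8  -0.    1.26  0.06]
turn deg [ 0.26 -0.18 -0.02]
0.55 2.8 3818
case bay [31.6  2.7] yaw 0.29 err 0.044
```

View pics/x3.png

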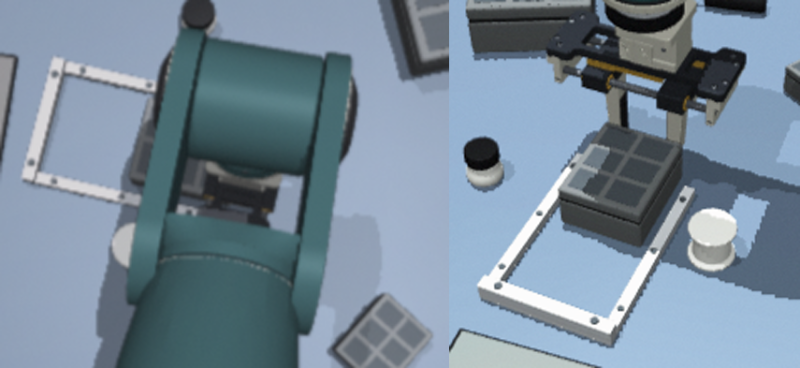

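jog_arm([
  [[0.1,-6,0],[0,0,0],0.55],
  [[0.1,-6,0],[0,0,0],0.55],
  [[0.1,-6,0],[0,0,0],0.55],
  [[0.1,-6,0],[0,0,0],0.55],
  [[0.1,-6,0],[0,0,0],0.55],
])

```text
time: 17.05
ee_pos: [0.6058, -0.0643, -0.012]
orientation: [3.111, -0.396, 0.004]
contact_force: [-1.1, -2.2, 0.9]
opening: 0.0511
```

jog_arm([
  [[0.1,-6,0],[0,0,0],0.55],
  [[0.1,-6,0],[0,0,0],0.55],
  [[0.1,-6,0],[0,0,0],0.55],
  [[0.1,-6,0],[0,0,0],0.55],
  [[0.1,-6,0],[0,0,0],0.55],
])

```text
time: 17.55
ee_pos: [0.6146, -0.0325, -0.012]
orientation: [3.111, -0.395, 0.004]
contact_force: [0.1, -2.6, 1.8]
opening: 0.0508
```

```bash
python3 -c "
from g import *
status();turn(-90)"; python3 look.py "95,1,0"; python3 both.py x4
```

```text
t 17.55 tcp bay mm [31.  -1.8] z -12.0 toolx hd rel lane -90.06 tilt 0.35 F [ 0.1 -2.6  1.8] open 50.8 q [-0.09  0.11  1.78 -0.01  1.26  0.16]
turn deg [ 0.29 -0.19 -0.06]
0.58 2.4 4236
case bay [95.3  0.4] yaw 1.18 err 0.044
```

View pics/x4.png

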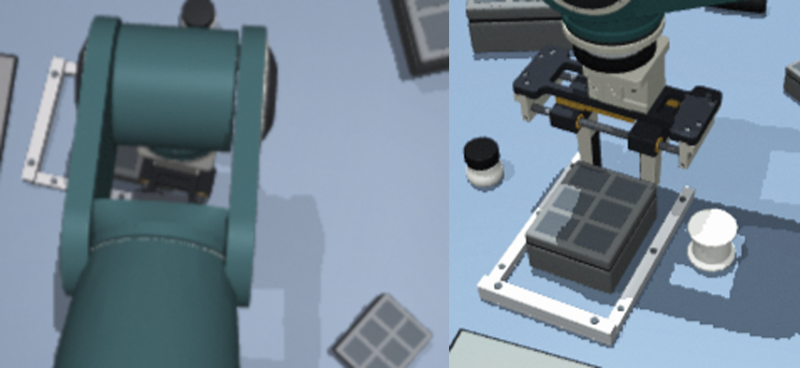

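jog_arm([
  [[0,-6,0],[0,0,0],0.55],
  [[0,-6,0],[0,0,0],0.55],
  [[0,-6,0],[0,0,0],0.55],
  [[0,-6,0],[0,0,0],0.55],
  [[0,-4,0],[0,0,0],0.55],
])

```text
time: 18.25
ee_pos: [0.6218, -0.0045, -0.0122]
orientation: [3.111, -0.397, 0.004]
contact_force: [-1.4, -2.1, 0.6]
opening: 0.0512
```

```bash
python3 -c "
from g import *
status()"; python3 look.py "125,1,0"
```

```text
t 18.25 tcp bay mm [59.9 -1.8] z -12.2 toolx hd rel lane -90.12 tilt 0.36 F [-1.4 -2.1  0.6] open 51.2 q [-0.05  0.12  1.76 -0.01  1.26  0.21]
0.79 1.8 4294
case bay [123.4   0.4] yaw 2.93 err 0.078
```

~11 mm to go; slow now, watching the force.

jog_arm([
  [[0,-3,0],[0,0,-0.1],0.55],
  [[0,-2,0],[0,0,0],0.55],
  [[0,-2,0],[0,0,0],0.55],
  [[0,-1,0],[0,0,0],0.55],
])

```text
time: 18.75
ee_pos: [0.6238, 0.0036, -0.0124]
orientation: [3.111, -0.393, 0.003]
contact_force: [-0.4, -3.1, 1.1]
opening: 0.0512
```

jog_arm([
  [[0,-1,0],[0,0,0],0.55],
])

```text
time: 18.85
ee_pos: [0.6241, 0.0045, -0.0124]
orientation: [3.111, -0.394, 0.003]
contact_force: [-1.4, -2.4, 1.4]
opening: 0.0511
```

```bash
python3 -c "
from g import *
status();turn(-90)"; python3 both.py x5
```

```text
t 18.85 tcp bay mm [69.2 -1.7] z -12.4 toolx hd rel lane -90.0 tilt 0.36 F [-1.4 -2.4  1.4] open 51.1 q [-0.03  0.12  1.76 -0.01  1.26  0.22]
turn deg [ 0.32 -0.16  0.  ]
```

View pics/x5.png

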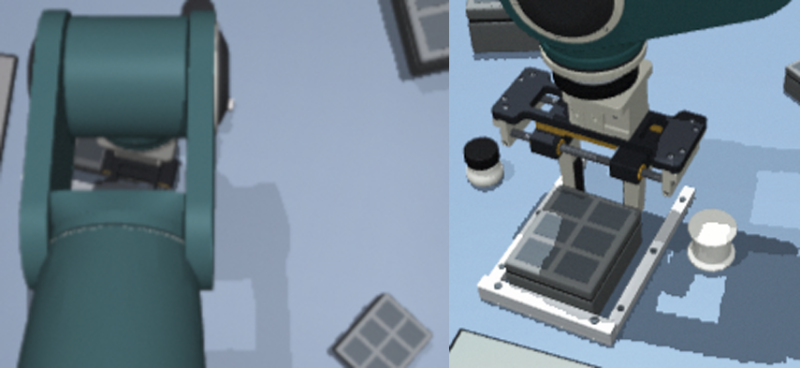

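jog_arm([
  [[0,-1,0],[0,0,0],0.55],
])

```text
time: 19.05
ee_pos: [0.6242, 0.0048, -0.0124]
orientation: [3.11, -0.393, 0.003]
contact_force: [-5.0, -14.3, 3.9]
opening: 0.0512
```

jog_arm([
  [[0,-0.7,0],[0,0,0],0.55],
])

```text
time: 19.15
ee_pos: [0.6242, 0.0047, -0.0124]
orientation: [3.108, -0.393, 0.003]
contact_force: [-2.0, -7.6, 2.5]
opening: 0.0512
```

jog_arm([
  [[0,-0.7,0],[0,0,0],0.55],
])

```text
time: 19.25
ee_pos: [0.6241, 0.0046, -0.0124]
orientation: [3.107, -0.393, 0.002]
contact_force: [-2.6, -7.5, 2.9]
opening: 0.0513
```

Force rose to 14 N and the tool stopped: the case is against the stop. Backing straight out.

jog_arm([
  [[0,3,0],[0,0,0],0.55],
  [[0,12,0],[0,0,0],0.55],
  [[0,25,0],[0,0,0],0.55],
  [[0,30,-20],[0,0,0],0.55],
  [[0,20,-40],[0,0,0],0.55],
])

```text
time: 19.75
ee_pos: [0.5977, -0.0837, 0.0437]
orientation: [3.109, -0.388, -0.012]
contact_force: [0.9, -0.0, 0.8]
opening: 0.0513
```

jog_arm([
  [[0,40,-20],[0,0,0],0.55],
  [[0,45,0],[0,0,0],0.55],
  [[0,45,0],[0,0,0],0.55],
  [[0,45,0],[0,0,0],0.55],
  [[0,30,0],[0,0,0],0.55],
])

```text
time: 20.25
ee_pos: [0.5459, -0.2915, 0.0733]
orientation: [3.109, -0.385, 0.004]
contact_force: [0.6, -0.6, -0.1]
opening: 0.0513
```

```bash
python3 look2.py "135,1,0" top side; python3 look.py "135,1,0" both; python3 both.py x6; python3 -c "
from g import *
status()"
```

```text
top case [140.1 -11. ] yaw 2.48 err 0.192 2948
top bay [-0.8 -0.4] yaw -0.02 err 0.264 2194
side case [148.   -1.8] yaw -0.43 err 0.136 5242
side bay [-0.8  0.6] yaw 0.02 err 0.214 3653
0.83 1.0 4147
case bay [ 1.299e+02 -1.000e-01] yaw 1.27 err 0.137
0.85 1.2 2344
case bay [134.4  -1. ] yaw 0.32 err 0.031
t 20.65 tcp bay mm [-232.7   -0.3] z 73.0 toolx hd rel lane -89.56 tilt 0.47 F [ 0.5 -0.6 -1.2] open 51.5 q [-0.52  0.04  1.7  -0.01  1.4  -0.28]
```

View pics/x6.png

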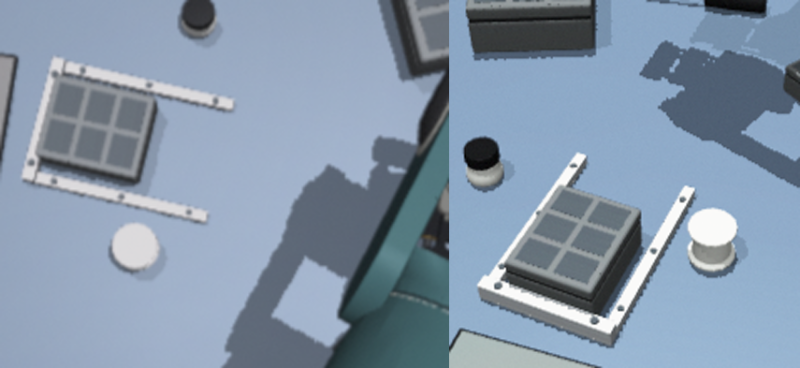

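```bash
for i in 1 2; do python3 look.py "135,1,0" both | tail -1; done; python3 - <<'E'
from g import *
from rig import read_camera
for c,(x0,y0,x1,y1) in (("top",(215,165,335,255)),("side",(200,230,320,360))):
    p=read_camera(c);k=6 if c=="top" else 4.6
    im=cv2.resize(p["image"][y0:y1,x0:x1,::-1],None,fx=k,fy=k,interpolation=cv2.INTER_CUBIC)
    X=place(CASE[0],[*(B+u*.135+n*-.0005),YB])
    top=[X[i] for i in(1,5,7,3)]
    v=(proj(p,top)+.5-[x0,y0])*k
    cv2.polylines(im,[np.int32(v).reshape(-1,1,2)],True,(0,0,255),1)
    cv2.imwrite(f"pics/end_{c}.png",im)
E
```

```text
case bay [135.1  -1.1] yaw -0.12 err 0.028
case bay [135.6  -0.6] yaw 1.22 err 0.064
```

View pics/end_top.png

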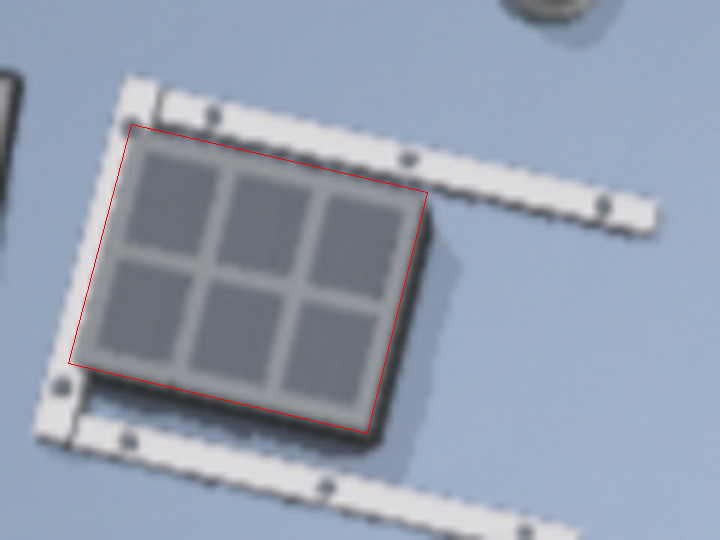

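View pics/end_side.png

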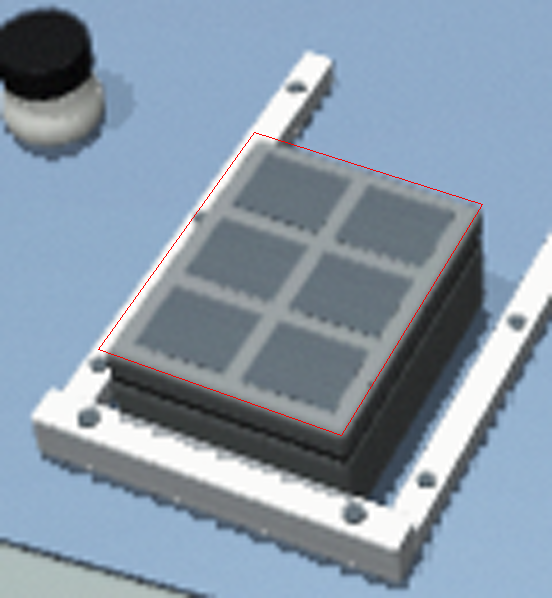

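The lid lies on the predicted home outline in both views, parallel to the stop and clear of both rails. The robot is clear, so I'm handing in.

```bash
python3 -c "
from rig import robot
print(robot.sign_off())"
```

```text
the job is handed in; nothing more can be done
None
```

The case is parked squarely against the end stop, and I handed the job in at about 21 s of the 64 s allowed. I squared it with a two-finger push on its left side, then slid it down the lane with two fingers on its rear face. The hand-in gives no verdict, so these are my own checks.

- **Home position:** the last top-view fits put the case's origin 134.4 to 135.6 mm down the lane (135 is home). It was about 1 mm right of centre, leaving about 11 mm to each rail. The fits read yaw between −0.1° and 1.2°, and the lid edges look parallel to the stop. At the stop the push force rose to about 14 N and the tool stopped advancing.
- **Side camera:** it disagreed. One fit gave 129.9 mm, but there the stop and rail hide part of the case. It also read yaw 1–2° high for most of the job. My colour-based fits failed at the end, because the case merged with the rails, so I ignored them.
- **Height readout:** the reported tool height was about 37 mm too low.
    - My first sideways push therefore passed over the lid without touching the case.
    - To find the true height I lowered the fingertips onto the mat, which gave a brief contact of about 87 N. That is under the 120 N wrist limit, and the moment reading showed it was at the fingertips, not the gripper body.
- **Rails, lifting and bystanders:** I saw no contact with the rails and no lifting or tipping. The spool and jar look unmoved in the last pictures. The phone and screwdriver are only partly in view, and nothing came near them.

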